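# Slide the iron press weights off the board into their chest

### The job

Put the two iron press weights away in their wooden chest: swing the chest's lid fully back past upright so that it stays open by itself, then slide each weight along the press board and tip it over the board's edge into the chest. The weights are too heavy to lift, so keep them down on the board while they slide. Leave the small lump of wax on the board where it lies, and leave the lid open.

Things in the scene. Friction and masses are not known exactly. Their poses are not given: they have to be found in the camera images.
- press_stand: Fixed wooden stand with a press board (right) and the weight chest (left) side by side. Origin on the bench under the middle of the tipping edge; +x to the back (lid hinge), +y from board to chest, z up; turned a little about z. The flat board, 160 mm deep in x and 280 mm long, is at y -0.280 to 0, x -0.080 to 0.080; its top is at z = 0.140.
- chest_floor (a point): Middle of the chest's inner floor (rubber liner), 12 mm above the bench; axes as the stand's. The open-topped chest is 160 mm in x, 170 mm in y, walls 8 mm thick; it stands at x -0.080 to 0.080, y 0.003 to 0.173 of the stand, and its rim is at z = 0.130, 10 mm below the board's top.
- tip_edge (a point): Middle of the board's edge next to the chest, on the board's top surface (z 0.140); axes as the stand's. A weight tips into the chest when its centre passes this edge in +y.
- lid_tab (a point): Middle of the steel pinch tab on the front edge of the chest's lid. The tab is 20 mm wide along the stand's y, 10 mm thick, and sticks out 50 mm past the lid's front edge; this point is 30 mm out from that edge and 196 mm from the hinge. The space under the tab is free. Pinched across its width it can turn between the fingers as the lid swings.
- lid_hinge (a point): Point on the lid's hinge axis, at the middle of its length, at the chest's far rim (x 0.084, y 0.088, z 0.130 of the stand), level with the lid's underside, so 5 mm below the tab's middle when shut. The axis runs along the stand's y. The lid is 10 mm thick, 166 mm wide and 166 mm from hinge to front edge, top flush with the board when shut; it weighs 0.25 kg.
- chest_lid (a joint): Angle of the chest's lid: 0 shut, grows as the front edge swings up and back, 1.57 upright, stop at 1.95. Released short of about 1.5 it falls shut; released farther back it falls against its stop and stays open.
- block_centre (a point): Centre (half-way up) of the square iron weight, 70 x 70 mm and 36 mm high, about 1.4 kg, dark steel, lying flat on the board; axes along its sides and up.
- disc_centre (a point): Centre (half-way up) of the round iron weight, 76 mm in diameter and 38 mm high, about 1.3 kg, dark steel, lying flat on the board. Of the two weights either may be the one nearer the chest, with at least 45 mm free between them.
- wax_lump_2: Small loose lump of wax, 22 x 19 x 15 mm, on the board near its back edge (x about +0.06), beside the path of the weights; origin at the centre of its underside.
- weight_block: The square iron weight itself; origin at the centre of its underside.
- weight_disc: The round iron weight itself; origin at the centre of its underside.
Not all that is in view belongs to the job. Leave any yellow look-alike of the weight_disc alone.

How it is judged:
On the way, in this order (a step that is already met when the one before it is completed fails the run):
1. the lid is swung back past upright and the weights are still out of the chest (value of joint chest_lid above 1.65 rad and not (y of block_centre in the frame of press_stand between 0.008 and 0.168 m and x of block_centre in the frame of press_stand between -0.075 and 0.075 m and z of block_centre in the frame of press_stand below 0.11 m) and not (y of disc_centre in the frame of press_stand between 0.008 and 0.168 m and x of disc_centre in the frame of press_stand between -0.075 and 0.075 m and z of disc_centre in the frame of press_stand below 0.11 m)), for 0.2 s.
2. a first weight lies in the chest (value of joint chest_lid above 1.65 rad and ((y of block_centre in the frame of press_stand between 0.008 and 0.168 m and x of block_centre in the frame of press_stand between -0.075 and 0.075 m and z of block_centre in the frame of press_stand below 0.11 m) or (y of disc_centre in the frame of press_stand between 0.008 and 0.168 m and x of disc_centre in the frame of press_stand between -0.075 and 0.075 m and z of disc_centre in the frame of press_stand below 0.11 m))), for 0.2 s.
At the end, for the whole second after the job is handed in: Both weights lie at rest in the chest, their centres between its walls and at least 20 mm below its rim; the lid stands open past 1.65 rad; the wax lump on the board is within 30 mm of where it lay (value of joint chest_lid above 1.65 rad and y of block_centre in the frame of press_stand between 0.008 and 0.168 m and x of block_centre in the frame of press_stand between -0.075 and 0.075 m and z of each of block_centre, disc_centre in the frame of press_stand below 0.11 m and y of disc_centre in the frame of press_stand between 0.008 and 0.168 m and x of disc_centre in the frame of press_stand between -0.075 and 0.075 m and linear speed of each of weight_block, weight_disc below 0.03 m/s and distance of wax_lump_2 from where it was at the start of the episode below 0.03 m); the robot touches nothing.
It fails at once if a weight is lifted more than 15 mm off the board (z of block_centre in the frame of press_stand above 0.173 m or z of disc_centre in the frame of press_stand above 0.174 m).
It fails at once if the wax lump on the board is moved more than 30 mm (distance of wax_lump_2 from where it was at the start of the episode above 0.03 m).
It also fails if it takes over 64 s, if anything falls off the work surface, if the arm or the gripper's body presses on something with over 40 N, if the wrist force passes 120 N, or if a joint passes its speed limit or range.

### The arm

A 7-joint arm with a two-finger parallel gripper is mounted at the origin on the work surface; the furniture and walls round the work are solid. World frame = base frame: x ahead of the robot, y to its left, z up, the work surface at z = 0. Lengths are in m, angles in rad, forces in N, time in s.
With the tool pointing down it reaches from about 0.4 to 0.85 m from the base axis. Payload 10.4 kg.
Tool frame: the origin (TCP) lies midway between the tips of the shut fingers; the grasp point (between the pads) lies 19 mm behind it (bot.grip_depth is the z of the grasp point in the tool frame, in m); z points along the fingers, y is the direction in which the jaws open and shut (so a half turn about z gives the same grasp; the last joint's range is limited). The gripper opens to 85 mm and grips with 20 to 120 N. Pads are 22 mm wide; open, the fingers measure 114 mm over their backs; the gripper's body (76 mm by 85 mm) begins 54 mm behind the grasp point. The pads swing forward as they close: fully open they stand 13 mm farther back than shut.
Start: joints at [1.154, 0.332, -0.065, 1.46, 0.022, 1.35, -0.088], TCP at [0.24, -0.577, 0.231] pointing down, gripper open.
Joint ranges: [-2.6, 2.6], [-0.5, 2.12], [-1.47, 1.34], [0.16, 2.42], [-1.27, 4.41], [0.06, 2.06], [-2.6, 2.6]. Speed limits (rad/s): [2.22, 2.22, 2.79, 2.79, 3.14, 3.14, 3.14].

### API

Orientations are given as a unit quaternion [x, y, z, w].
In Python, from station import bot gives the robot as it stands.
- The arm moves only by the shell command python3 -m crank 'ROWS' [FORCE]. ROWS is a JSON object of lists of equal length, an entry for each row: "gripper": the finger opening in cm, from 0 to 8.54; "offset": the shift along the tool's x, y, z in cm, a list of three; "angular": the turn, a rotation vector about the tool's x, y, z in rad, a list of three. In form: {"gripper": [gripper, ...], "offset": [[dx, dy, dz], ...], "angular": [[ax, ay, az], ...]}. A call has 1 to 12 rows; each row shifts and turns the commanded pose from where the row before left it, along the tool's axes as they then stand; what a row does not reach is not made up. A row lasts 1/12 s, in which the tool goes at most 41.7 mm and 7.16 degrees, less where a joint would pass 70% of its speed; a pose out of reach is approached as far as the arm can. A call with a gripper value outside its range is refused whole. The fingers move at their own pace and stop on an object; FORCE is the grip in N (left out, the last holds). Time passes only in rows, so rows that do not move let the fingers close. It gives the time, the measured TCP pose, the force and the opening at its end, in the units of the state.
- bot.observe(): the state, without advancing time (a new reading comes with each control period).
- bot.camera(name): name is "side" or "top" or "wrist"; returns a dict with "frame" (384x512x3 uint8, blue, green, red), "depth" (384x512 float32, m along the optical axis (not along the pixel's ray), 0 where there is no reading), "fx", "fy", "cx", "cy" (pixels), "world_to_cam" (4x4, takes a point from world to camera coordinates). Camera axes: x right, y down, z forward; pixel columns grow to the right and rows downward; lengths in m; the calibration is good to about 2 mm. A picture is of the moment at which its call begins.
- bot.hand_in(): hands the job in, once; it reports no verdict.
The state is a dict: "t": time; "qpos": joint angles; "qd": joint speeds; "tau": joint torques, N m; "tool_pos": TCP position; "orientation": TCP orientation; "wrist_force": force on the tool from outside, world axes, zero at the start; "torque": the same for the moment, N m; "finger_gap": finger opening in m.
Only numpy, scipy, OpenCV 4.12 (cv2) and the standard library are available. Lean on these libraries where they do the work, as an engineer would, in place of code of your own. Each camera call takes 0.05 s, during which the arm holds its last target.

## Working session

There is one attempt and no reset: what is moved stays moved. The work goes in short steps, Python scripts to look and compute and a shell command to move; the robot and the scene stay as the last step left them, time stands still between calls to the robot, and variables do not carry over. Pictures are saved under pics/ and viewed, and the job is handed in when it is done.

```bash
ls; mkdir -p pics; python3 - <<'E'
from station import bot
import cv2,numpy as np
o=bot.observe(); print({k:np.round(v,3).tolist() for k,v in o.items()})
for n in ("side","top"):
    c=bot.camera(n); cv2.imwrite(f"pics/{n}0.png",c["frame"]); np.savez(f"pics/{n}0.npz",**c)
    T=np.linalg.inv(c["world_to_cam"]); print(n,T[:3,3],T[:3,2],c["fx"],(c["depth"]>0).mean())
E
```

```text
pics
{'t': 0.0, 'qpos': [1.154, 0.333, -0.065, 1.461, 0.022, 1.35, -0.088], 'qd': [0.001, -0.001, -0.002, -0.0, -0.001, 0.001, 0.0], 'tau': [-0.001, -62.543, 0.049, -39.162, 0.016, 0.01, 0.0], 'tool_pos': [0.24, -0.577, 0.231], 'orientation': [0.981, 0.196, -0.0, -0.001], 'wrist_force': [-0.044, 0.132, -0.638], 'torque': [0.001, 0.022, -0.025], 'finger_gap': 0.085}
side [0.2864832  0.95595257 0.96007666] [ 0.09885131 -0.76789857 -0.63289825] 419.1117543145584 0.9463348388671875
top [ 0.26754228 -0.03009224  1.08788467] [ 0.15268176  0.00106404 -0.98827483] 409.64436404926687 0.996124267578125
```

View pics/side0.png

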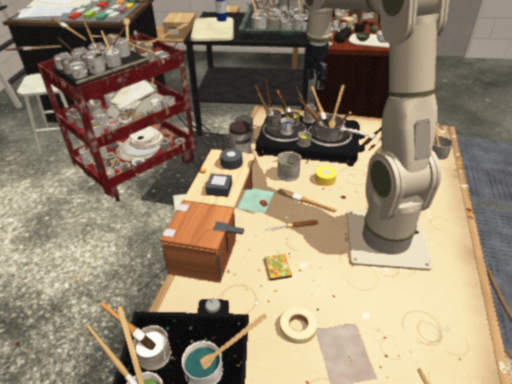

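View pics/top0.png

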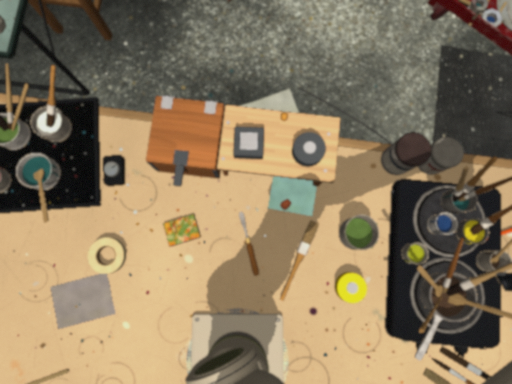

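The top view shows the chest lid at columns 148–222 and its tab at (179,167). The block is at (249,141), nearer the chest, and the disc at (309,148). The wax is at about (284,116). The yellow look-alike at (352,288) stays where it is. Next I measure these.

```bash
cat > h.py <<'E'
import numpy as np,cv2
def plane(c,uv,z):
    T=np.linalg.inv(c["world_to_cam"]); uv=np.atleast_2d(uv).astype(float)
    d=np.c_[(uv[:,0]-c["cx"])/c["fx"],(uv[:,1]-c["cy"])/c["fy"],np.ones(len(uv))]@T[:3,:3].T
    return T[:3,3]+d*((z-T[2,3])/d[:,2])[:,None]
def cloud(c):
    v,u=np.mgrid[:384,:512]; D=c["depth"]; T=np.linalg.inv(c["world_to_cam"])
    P=np.stack([(u-c["cx"])/c["fx"]*D,(v-c["cy"])/c["fy"]*D,D],-1)
    return P@T[:3,:3].T+T[:3,3]
E
python3 - <<'E'
import numpy as np,cv2
from h import *
c=np.load("pics/top0.npz"); P=cloud(c); F=c["frame"]
for n,(u,v) in dict(lid=(185,130),board=(275,160),block=(249,141),disc=(309,148),tab=(179,170),wax=(284,116)).items(): print(n,P[v,u].round(3),F[v,u])
Z=P[...,2]; roi=np.zeros(Z.shape,bool); roi[90:190,140:345]=1
def rect(m,n):
    m=m.astype(np.uint8); k,l,s,ce=cv2.connectedComponentsWithStats(m)
    for i in range(1,k):
        if s[i,4]>15:
            w=P[l==i]; r=cv2.minAreaRect(w[:,:2].astype(np.float32)*1000); print(n,s[i,4],np.round(r[0],1),np.round(r[1],1),round(r[2],2),"z",np.median(w[:,2]).round(4),ce[i].round(1))
            print("   box",cv2.boxPoints(r).round(0).tolist())
rect(roi&(abs(Z-.14)<.008),"top")
rect(roi&(Z>.165)&(Z<.2),"weights")
rect(roi&(Z>.149)&(Z<.162),"wax")
hsv=cv2.cvtColor(F,cv2.COLOR_BGR2HSV)
b=cv2.resize(F[85:195,140:350],None,fx=3.8,fy=3.8,interpolation=cv2.INTER_CUBIC); cv2.imwrite("pics/zoom.png",b)
E
```

```text
lid [0.56  0.125 0.139] [ 63 113 182]
board [ 0.486 -0.091  0.141] [136 195 228]
block [ 0.522 -0.029  0.177] [188 193 199]
disc [ 0.505 -0.165  0.181] [197 203 209]
tab [0.461 0.136 0.141] [88 87 86]
wax [ 0.59  -0.112  0.155] [ 67 157 221]
top 4805 [532.8 129.3] [167.7 218.7] 83.21 z 0.1395 [183.9 134.1]
   box [[414.0, 59.0], [631.0, 33.0], [651.0, 200.0], [434.0, 226.0]]
top 5689 [528.7 -99.5] [280.9 160.8] 83.28 z 0.1393 [278.9 143.1]
   box [[432.0, -230.0], [592.0, -248.0], [625.0, 31.0], [465.0, 49.0]]
weights 904 [522.2 -26.4] [70.  70.2] 87.82 z 0.1756 [247.9 141.9]
   box [[486.0, -60.0], [556.0, -63.0], [559.0, 7.0], [488.0, 10.0]]
weights 861 [ 506.2 -165.4] [74.7 74.2] 23.12 z 0.1774 [308.3 148.3]
   box [[457.0, -146.0], [486.0, -214.0], [555.0, -185.0], [526.0, -117.0]]
wax 41 [ 591.6 -109.8] [14.3 19.8] 89.39 z 0.1517 [283.2 116. ]
   box [[582.0, -117.0], [601.0, -117.0], [602.0, -103.0], [582.0, -103.0]]
wax 37 [ 479.1 -150.4] [56.1 12.9] 61.28 z 0.1556 [300.7 162.1]
   box [[460.0, -172.0], [471.0, -178.0], [498.0, -129.0], [487.0, -123.0]]
wax 37 [488.1 -25.3] [67.6  2.5] 88.46 z 0.1549 [247.1 157.8]
   box [[486.0, -59.0], [488.0, -59.0], [490.0, 8.0], [488.0, 8.0]]
```

View pics/zoom.png

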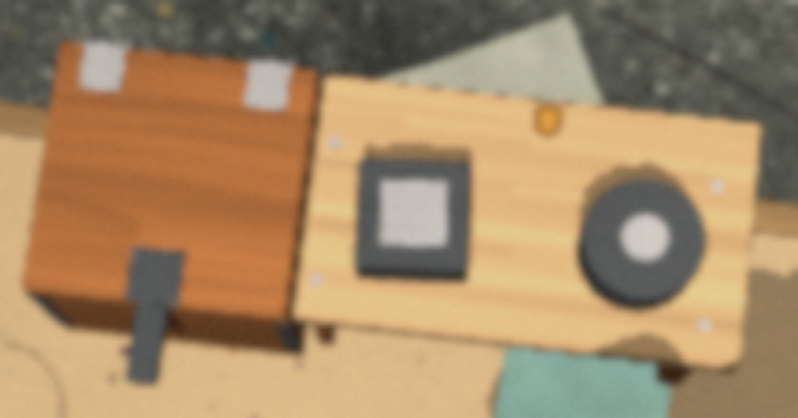

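Stand yaw is about -6.7° with its origin near (0.545, 0.040). The sizes agree with the given 281x161, 70x70 and roughly 75 mm. First I move above the tab.

```bash
python3 -m crank '{"gripper":[6,6,6,6,6,6,6,6,6,6],"offset":[[2.32,-2.92,0],[2.32,-2.92,0],[2.32,-2.92,0],[2.32,-2.92,0],[2.32,-2.92,0],[2.32,-2.92,0],[2.32,-2.92,0],[2.32,-2.92,0],[2.32,-2.92,0],[2.32,-2.92,0]],"angular":[[0,0,0],[0,0,0],[0,0,0],[0,0,0],[0,0,0],[0,0,0],[0,0,0],[0,0,0],[0,0,0],[0,0,0]]}' 40
python3 -m crank '{"gripper":[5,5,5,5,5,5,5,5,5,5],"offset":[[2.32,-2.92,0],[2.32,-2.92,0],[2.32,-2.92,0],[2.32,-2.92,0],[2.32,-2.92,0],[2.32,-2.92,0],[2.32,-2.92,0],[2.32,-2.92,0],[2.32,-2.92,0],[2.32,-2.92,0]],"angular":[[0,0,0],[0,0,0],[0,0,0],[0,0,0],[0,0,0],[0,0,0],[0,0,0],[0,0,0],[0,0,0],[0,0,0]]}' 40
python3 -m crank '{"gripper":[5,5,5,5,5,5,5,5,5,5,5,5],"offset":[[0,0,0],[0,0,0],[0,0,0],[0,0,0],[0,0,0],[0,0,0],[0,0,0],[0,0,0],[0,0,0],[0,0,0],[0,0,0],[0,0,0]],"angular":[[0,0,-0.11],[0,0,-0.11],[0,0,-0.11],[0,0,-0.11],[0,0,-0.11],[0,0,-0.11],[0,0,-0.11],[0,0,-0.11],[0,0,-0.11],[0,0,-0.11],[0,0,-0.11],[0,0,-0.11]]}' 40
python3 -m crank '{"gripper":[5,5,5,5,5,5,5,5,5,5,5,5],"offset":[[0,0,0],[0,0,0],[0,0,0],[0,0,0],[0,0,0],[0,0,0],[0,0,0],[0,0,0],[0,0,0],[0,0,0],[0,0,0],[0,0,0]],"angular":[[0,0,-0.11],[0,0,-0.11],[0,0,-0.11],[0,0,-0.11],[0,0,-0.11],[0,0,-0.11],[0,0,-0.11],[0,0,-0.11],[0,0,-0.11],[0,0,-0.11],[0,0,-0.11],[0,0,-0.11]]}' 40
python3 - <<'E'
import numpy as np
from h import *
c=np.load("pics/top0.npz");P=cloud(c);F=c["frame"].astype(int)
# tab past lid: grey low-saturation pixels at z~.14
m=(F.max(2)-F.min(2)<25)&(F.max(2)<130)&(P[...,2]>.115)
m[:,:165]=0;m[:,195:]=0;m[:140]=0;m[190:]=0
R=np.array([[.9931,.1175],[-.1175,.9931]]).T
s=(P[m][:,:2]-[.545,.040])@R
print(m.sum(),s.min(0),s.max(0),np.median(P[m][:,2]))
for a in np.arange(-.135,-.04,.01):
    k=(s[:,0]>a)&(s[:,0]<a+.01)
    if k.any(): print(round(a,3),k.sum(),s[k,1].min().round(4),s[k,1].max().round(4))
from station import bot
o=bot.observe();print(o["qpos"])
from scipy.spatial.transform import Rotation as Ro
print(o["tool_pos"],Ro.from_quat(o["orientation"]).as_matrix().round(4))
E
```

```text
t: 0.93
tool_pos: [0.3419, -0.2167, 0.2311]
orientation: [0.981, 0.196, -0.0, 0.0]
wrist_force: [1.2, 0.3, 0.7]
finger_gap: 0.0597
t: 1.77
tool_pos: [0.4443, 0.1419, 0.2315]
orientation: [0.981, 0.195, 0.0, 0.0]
wrist_force: [-0.1, -0.3, -0.0]
finger_gap: 0.05
t: 2.77
tool_pos: [0.444, 0.1401, 0.2311]
orientation: [0.653, 0.758, -0.0, -0.0]
wrist_force: [0.6, -0.5, 0.4]
finger_gap: 0.0504
t: 3.77
tool_pos: [0.444, 0.14, 0.2311]
orientation: [0.051, 0.999, -0.0, -0.0]
wrist_force: [-1.2, -0.0, -0.1]
finger_gap: 0.05
322 [-0.2837791  -0.03700732] [-0.02528973  0.1197502 ] 0.14000536761027582
-0.105 30 0.1053 0.1198
-0.095 34 0.1017 0.1192
-0.085 30 0.0989 0.116
-0.075 38 0.0957 0.1154
-0.065 42 0.0897 0.1132
-0.055 52 0.0863 0.1156
-0.045 52 0.0829 0.1147
[ 0.58613839  0.03935102 -0.99145891  1.82107894  0.03427978  1.29958458
  1.05423027]
[0.44404161 0.14002737 0.23106216] [[-9.948e-01  1.022e-01 -4.000e-04]
 [ 1.022e-01  9.948e-01 -3.000e-04]
 [ 4.000e-04 -3.000e-04 -1.000e+00]]
```

```bash
cat >> h.py <<'E'
RS=np.array([[.9931,-.1175],[.1175,.9931]])
O=np.array([.545,.040])
def tos(p): return (np.asarray(p)[...,:2]-O)@RS.T
E
python3 - <<'E'
import numpy as np
from h import *
c=np.load("pics/top0.npz");P=cloud(c);F=c["frame"].astype(int)
m=(F.max(2)-F.min(2)<25)&(F.max(2)<130)&(P[...,2]>.115)
m[:,:165]=0;m[:,195:]=0;m[:140]=0;m[190:]=0
s=tos(P[m])
for a in np.arange(-.14,-.04,.01):
    k=(s[:,0]>a)&(s[:,0]<a+.01)
    if k.any(): print(round(a,3),k.sum(),s[k,1].min().round(4),s[k,1].max().round(4))
print(tos([[.444,.14,0]]))
from station import bot
w=bot.camera("wrist");cv2.imwrite("pics/wrist1.png",w["frame"])
E
```

```text
-0.13 26 0.0788 0.0941
-0.12 31 0.0779 0.0951
-0.11 30 0.0777 0.0948
-0.1 35 0.0778 0.096
-0.09 39 0.0737 0.0969
-0.08 50 0.0735 0.1011
-0.07 52 0.0725 0.1014
-0.06 49 0.0724 0.1018
-0.05 8 0.0755 0.0969
[[-0.1120531  0.0874425]]
```

View pics/wrist1.png

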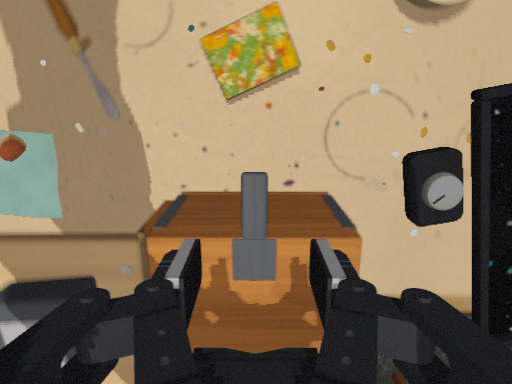

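The wrist view shows the tab centred between the fingers at (255,205). I go down and pinch it.

```bash
python3 -m crank '{"gripper":[5,5,5,5,5,5,1,1,1,1,1,1],"offset":[[0,0,2.5],[0,0,2.5],[0,0,2.5],[0,0,2.5],[0,0,1.6],[0,0,0],[0,0,0],[0,0,0],[0,0,0],[0,0,0],[0,0,0],[0,0,0]],"angular":[[0,0,0],[0,0,-0.015],[0,0,0],[0,0,0],[0,0,0],[0,0,0],[0,0,0],[0,0,0],[0,0,0],[0,0,0],[0,0,0],[0,0,0]]}' 40
python3 - <<'E'
import numpy as np
r=np.hypot(.196,.005);a0=np.arctan2(.005,.196)
th=np.linspace(0,1.8,25)
p=np.c_[r*np.cos(th+a0),r*np.sin(th+a0)]
d=np.diff(p,axis=0)*100
print("tool x (=-x_s), tool z cm"); print(np.c_[d[:,0],-d[:,1]].round(2).tolist())
E
```

```text
t: 4.82
tool_pos: [0.4448, 0.1392, 0.1167]
orientation: [0.048, 0.999, -0.001, 0.001]
wrist_force: [-3.5, -4.2, 6.2]
finger_gap: 0.0193
tool x (=-x_s), tool z cm
[[-0.09, -1.47], [-0.2, -1.46], [-0.31, -1.44], [-0.42, -1.41], [-0.52, -1.37], [-0.62, -1.33], [-0.72, -1.28], [-0.82, -1.22], [-0.9, -1.16], [-0.99, -1.09], [-1.07, -1.01], [-1.14, -0.93], [-1.21, -0.84], [-1.27, -0.75], [-1.32, -0.65], [-1.36, -0.55], [-1.4, -0.45], [-1.43, -0.34], [-1.45, -0.23], [-1.47, -0.12], [-1.47, -0.01], [-1.47, 0.1], [-1.46, 0.21], [-1.44, 0.32]]
```

```bash
python3 -m crank '{"gripper":[1,1,1,1,1,1,1,1],"offset":[[-0.09,0,-1.47],[-0.2,0,-1.46],[-0.31,0,-1.44],[-0.42,0,-1.41],[-0.52,0,-1.37],[-0.62,0,-1.33],[-0.72,0,-1.28],[-0.82,0,-1.22]],"angular":[[0,0,0],[0,0,0],[0,0,0],[0,0,0],[0,0,0],[0,0,0],[0,0,0],[0,0,0]]}' 40
python3 - <<'E'
from station import bot
from h import *
c=bot.camera("side");cv2.imwrite("pics/side2.png",cv2.resize(c["frame"][120:312,100:356],None,fx=3,fy=3))
print(tos(bot.observe()["tool_pos"]))
E
```

```text
t: 5.48
tool_pos: [0.4812, 0.1349, 0.2265]
orientation: [0.048, 0.999, -0.001, 0.0]
wrist_force: [1.1, -4.6, -4.1]
finger_gap: 0.0192
[-0.07270729  0.0868596 ]
```

View pics/side2.png

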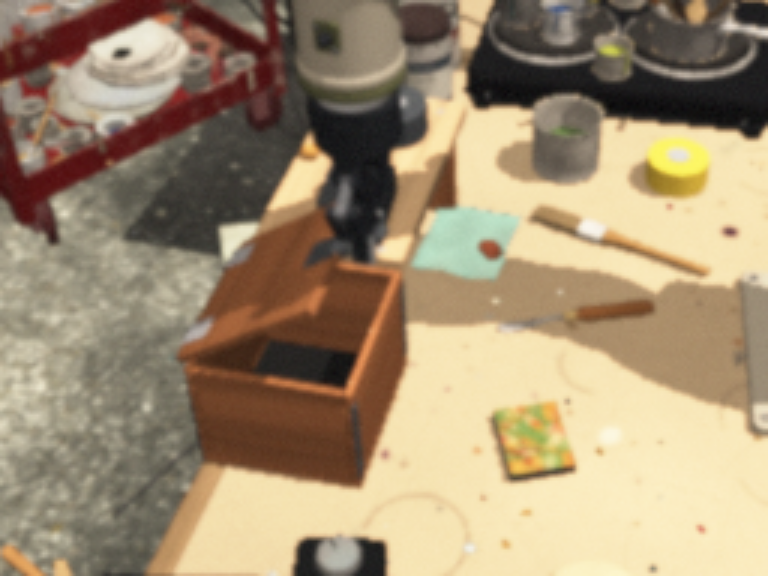

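The lid is following: it is half up, with the tab held at about (325,250) in the zoomed picture. I continue the arc.

```bash
python3 -m crank '{"gripper":[1,1,1,1,1,1,1,1],"offset":[[-0.9,0,-1.16],[-0.99,0,-1.09],[-1.07,0,-1.01],[-1.14,0,-0.93],[-1.21,0,-0.84],[-1.27,0,-0.75],[-1.32,0,-0.65],[-1.36,0,-0.55]],"angular":[[0,0,0],[0,0,0],[0,0,0],[0,0,0],[0,0,0],[0,0,0],[0,0,0],[0,0,0]]}' 40
python3 -m crank '{"gripper":[1,1,1,1,1,1,1,1,1],"offset":[[-1.4,0,-0.45],[-1.43,0,-0.34],[-1.45,0,-0.23],[-1.47,0,-0.12],[-1.47,0,-0.01],[-1.47,0,0.1],[-1.46,0,0.21],[-1.44,0,0.32],[0,0,0]],"angular":[[0,0,0],[0,0,0],[0,0,0],[0,0,0],[0,0,0],[0,0,0],[0,0,0],[0,0,0],[0,0,0]]}' 40
python3 - <<'E'
from station import bot
from h import *
c=bot.camera("side");cv2.imwrite("pics/side3.png",cv2.resize(c["frame"][120:312,100:356],None,fx=3,fy=3))
print(tos(bot.observe()["tool_pos"]))
E
```

```text
t: 6.2
tool_pos: [0.5735, 0.1244, 0.2958]
orientation: [0.049, 0.999, -0.003, -0.001]
wrist_force: [-3.6, -11.0, -1.7]
finger_gap: 0.019
t: 6.95
tool_pos: [0.6913, 0.1108, 0.3004]
orientation: [0.051, 0.999, -0.003, 0.001]
wrist_force: [-1.9, -18.1, 1.5]
finger_gap: 0.0193
[0.13618955 0.08752871]
```

View pics/side3.png

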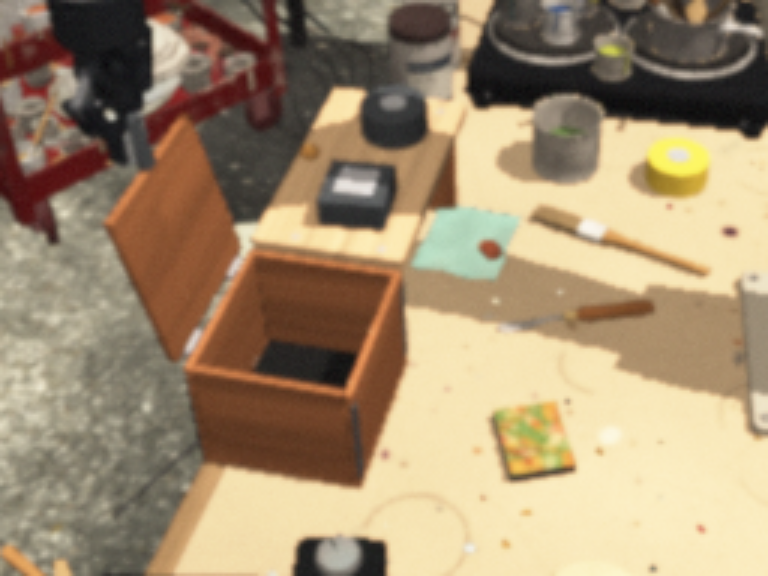

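The lid is past upright, at roughly 1.8 rad. I release it, rise, and move over the gap behind the block while turning the jaws along the stand's x.

```bash
python3 -m crank '{"gripper":[4.5,4.5,4.5,4.5,4.5,4.5,4.5],"offset":[[0,0,0],[0,0,0],[0,0,0],[0,0,-1],[0,0,-2],[0,0,-2],[0,0,-2]],"angular":[[0,0,0],[0,0,0],[0,0,0],[0,0,0],[0,0,0],[0,0,0],[0,0,0]]}' 40
python3 -m crank '{"gripper":[4.5,4.5,4.5,4.5,4.5,4.5,4.5,4.5],"offset":[[1.89,-2.82,0],[1.89,-2.82,0],[1.89,-2.82,0],[1.89,-2.82,0],[1.89,-2.82,0],[1.89,-2.82,0],[1.89,-2.82,0],[1.89,-2.82,0]],"angular":[[0,0,0],[0,0,0],[0,0,0],[0,0,0],[0,0,0],[0,0,0],[0,0,0],[0,0,0]]}' 40
python3 -m crank '{"gripper":[4.5,4.5,4.5,4.5,4.5,4.5,4.5,4.5,4.5,4.5,4.5,4.5],"offset":[[0,0,0],[0,0,0],[0,0,0],[0,0,0],[0,0,0],[0,0,0],[0,0,0],[0,0,0],[0,0,0],[0,0,0],[0,0,0],[0,0,0]],"angular":[[0,0,0.12],[0,0,0.12],[0,0,0.12],[0,0,0.12],[0,0,0.12],[0,0,0.12],[0,0,0.12],[0,0,0.12],[0,0,0.12],[0,0,0.12],[0,0,0.12],[0,0,0.12]]}' 40
python3 -m crank '{"gripper":[4.5,4.5,4.5],"offset":[[0,0,3],[0,0,3],[0,0,0]],"angular":[[0,0,0.12],[0,0,0],[0,0,0]]}' 40
python3 - <<'E'
from station import bot
from h import *
from scipy.spatial.transform import Rotation as Ro
c=bot.camera("side");cv2.imwrite("pics/side4.png",cv2.resize(c["frame"][100:292,100:356],None,fx=3,fy=3))
c=bot.camera("wrist");cv2.imwrite("pics/wrist4.png",c["frame"])
o=bot.observe();M=Ro.from_quat(o["orientation"]).as_matrix()
print(tos(o["tool_pos"]),o["tool_pos"],(RS@M[:2,:2]).round(3))
E
```

```text
t: 7.58
tool_pos: [0.6883, 0.1178, 0.3723]
orientation: [0.046, 0.999, 0.0, 0.0]
wrist_force: [0.2, -0.8, -0.1]
finger_gap: 0.045
t: 8.25
tool_pos: [0.5162, -0.0935, 0.3712]
orientation: [0.046, 0.999, -0.0, 0.001]
wrist_force: [-0.2, -0.6, 0.2]
finger_gap: 0.0448
t: 9.25
tool_pos: [0.5173, -0.0923, 0.3714]
orientation: [0.695, 0.719, 0.0, 0.001]
wrist_force: [-0.4, -0.3, 0.4]
finger_gap: 0.0451
t: 9.5
tool_pos: [0.5153, -0.0925, 0.3064]
orientation: [0.735, 0.678, -0.002, -0.002]
wrist_force: [-0.2, -0.0, -0.4]
finger_gap: 0.0447
[-0.01212859 -0.13509182] [ 0.51708332 -0.09272743  0.31123589] [[-0.038  0.999]
 [ 0.999  0.038]]
```

View pics/side4.png

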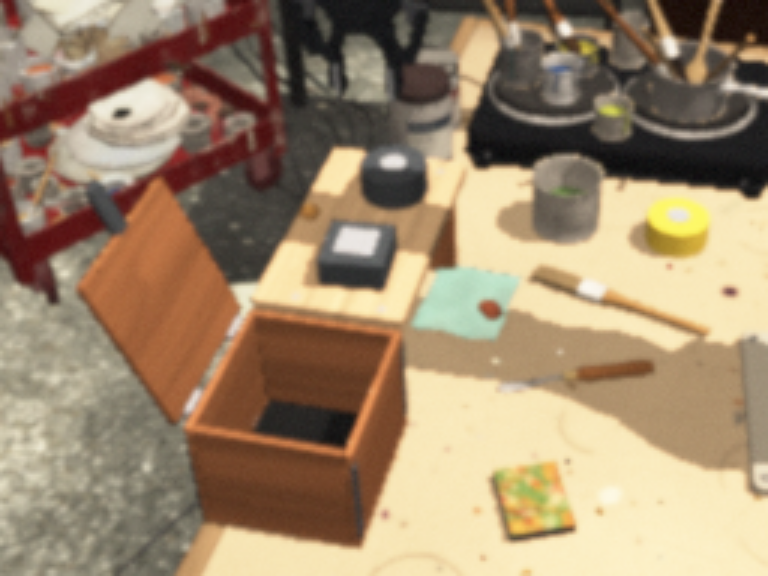

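View pics/wrist4.png

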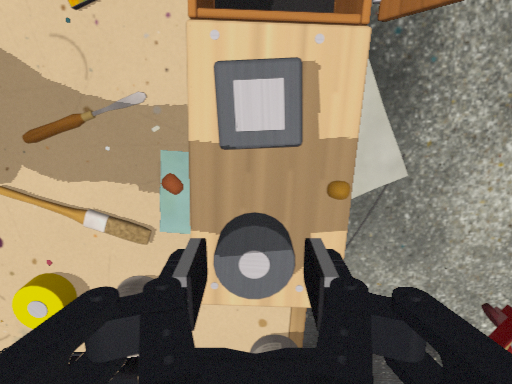

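The lid rests open on its stop. The gap behind the block is clear, and the wax at (340,190) in the wrist view is well off to the side. I lower the fingers into the gap.

```bash
python3 -m crank '{"gripper":[4.5,4.5,4.5,4.5,4.5,4.5,4.5,4.5],"offset":[[0,0,2.5],[0,0,2.5],[0,0,2.5],[0,0,2.5],[0,0,2.5],[0,0,2.2],[0,0,1.6],[0,0,0]],"angular":[[0,0,0],[0,0,0],[0,0,0],[0,0,0],[0,0,0],[0,0,0],[0,0,0],[0,0,0]]}' 40
python3 -m crank '{"gripper":[4.5,4.5,4.5,4.5,4.5,4.5,4.5,4.5,4.5,4.5],"offset":[[0.8,0,0],[0.8,0,0],[0.6,0,0],[0.6,0,0],[0.6,0,0],[0.6,0,0],[0.6,0,0],[0.6,0,0],[0.6,0,0],[0,0,0]],"angular":[[0,0,0],[0,0,0],[0,0,0],[0,0,0],[0,0,0],[0,0,0],[0,0,0],[0,0,0],[0,0,0],[0,0,0]]}' 40
python3 - <<'E'
from station import bot
from h import *
o=bot.observe();print(tos(o["tool_pos"]),o["tool_pos"],o["wrist_force"])
c=bot.camera("side");cv2.imwrite("pics/side5.png",cv2.resize(c["frame"][100:292,100:356],None,fx=3,fy=3))
E
```

```text
t: 10.27
tool_pos: [0.5171, -0.0932, 0.1465]
orientation: [0.735, 0.678, -0.0, -0.001]
wrist_force: [-0.4, 0.0, -0.0]
finger_gap: 0.045
t: 11.1
tool_pos: [0.5234, -0.0357, 0.1493]
orientation: [0.736, 0.677, 0.0, 0.002]
wrist_force: [0.8, -4.2, 2.6]
finger_gap: 0.0449
[-0.01260078 -0.07775604] [ 0.523351   -0.03573485  0.14934976] [ 0.7864168  -4.15922639  2.5734825 ]
```

View pics/side5.png

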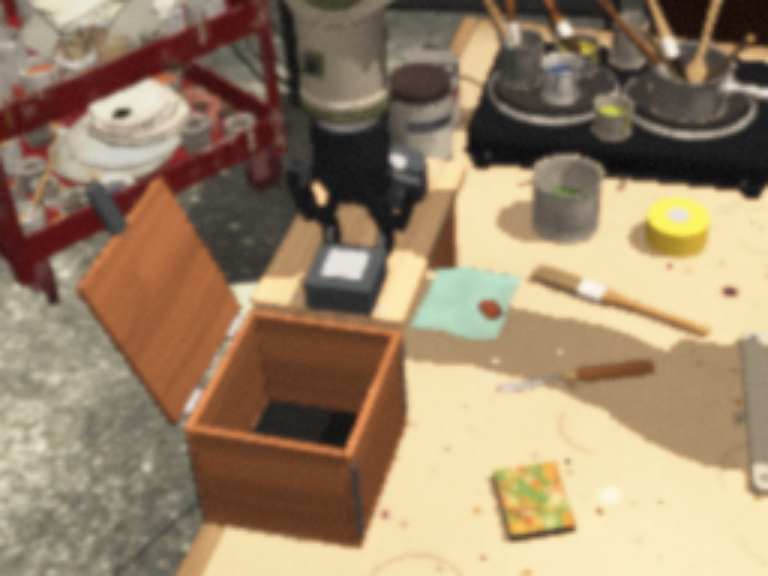

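```bash
python3 -m crank '{"gripper":[4.5,4.5,4.5,4.5,4.5,4.5,4.5,4.5,4.5,4.5,4.5,4.5],"offset":[[0.6,0,0],[0.6,0,0],[0.6,0,0],[0.6,0,0],[0.6,0,0],[0.6,0,0],[0.6,0,0],[0.6,0,0],[0.6,0,0],[0,0,0],[0,0,0],[0,0,0]],"angular":[[0,0,0],[0,0,0],[0,0,0],[0,0,0],[0,0,0],[0,0,0],[0,0,0],[0,0,0],[0,0,0],[0,0,0],[0,0,0],[0,0,0]]}' 40
python3 - <<'E'
from station import bot
from h import *
o=bot.observe();print(tos(o["tool_pos"]),o["tool_pos"],o["wrist_force"])
c=bot.camera("side");cv2.imwrite("pics/side6.png",cv2.resize(c["frame"][100:292,100:356],None,fx=3,fy=3))
E
```

```text
t: 12.15
tool_pos: [0.5264, 0.0187, 0.1473]
orientation: [0.735, 0.678, 0.0, 0.0]
wrist_force: [-0.2, -0.3, -0.4]
finger_gap: 0.0451
[-0.01597393 -0.02332215] [0.52639694 0.01871685 0.1473016 ] [-0.2049313  -0.27565824 -0.44830725]
```

View pics/side6.png

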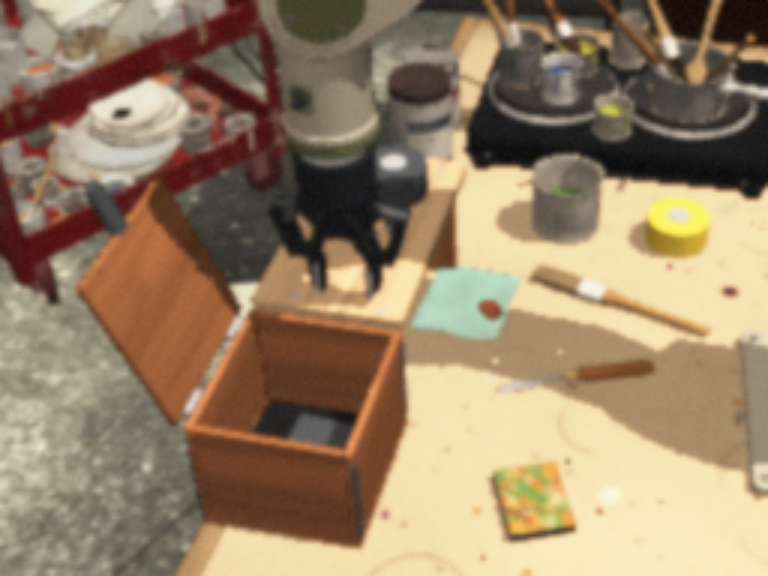

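The block lies in the chest: its dark shape and label are on the floor at (320,425) in the zoomed picture. Now I raise the fingers and go behind the disc.

```bash
python3 -m crank '{"gripper":[4.5,4.5,4.5,4.5,4.5,4.5,4.5,4.5,4.5,4.5,4.5,4.5],"offset":[[0,0,-3],[0,0,-3],[0,0,-3],[0,0,-2.5],[-3.1,0,0],[-3.1,0,0],[-3.1,0,0],[-3.1,0,0],[-3.1,0,0],[-3.1,0,0],[-3.1,0.1,0],[-3,0.1,0]],"angular":[[0,0,0.038],[0,0,0],[0,0,0],[0,0,0],[0,0,0],[0,0,0],[0,0,0],[0,0,0],[0,0,0],[0,0,0],[0,0,0],[0,0,0]]}' 40
python3 -m crank '{"gripper":[4.5,4.5],"offset":[[0,0,0],[0,0,0]],"angular":[[0,0,0],[0,0,0]]}' 40
python3 - <<'E'
from station import bot
from h import *
from scipy.spatial.transform import Rotation as Ro
o=bot.observe();print(tos(o["tool_pos"]),o["tool_pos"],(RS@Ro.from_quat(o["orientation"]).as_matrix()[:2,:2]).round(3))
c=bot.camera("top");cv2.imwrite("pics/top7.png",c["frame"]);np.savez("pics/top7.npz",**c)
c=bot.camera("wrist");cv2.imwrite("pics/wrist7.png",c["frame"])
E
```

```text
t: 13.2
tool_pos: [0.4982, -0.2289, 0.2621]
orientation: [0.748, 0.663, -0.0, 0.0]
wrist_force: [0.6, 1.0, -0.0]
finger_gap: 0.0451
t: 13.37
tool_pos: [0.4981, -0.2289, 0.2616]
orientation: [0.749, 0.662, -0.0, -0.0]
wrist_force: [0.3, 0.7, 0.1]
finger_gap: 0.0449
[-0.01497986 -0.27257984] [ 0.49809789 -0.22892442  0.26163356] [[ 0.006  1.   ]
 [ 1.    -0.006]]
```

View pics/top7.png

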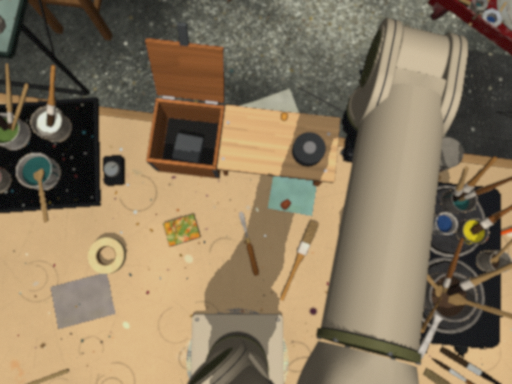

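View pics/wrist7.png

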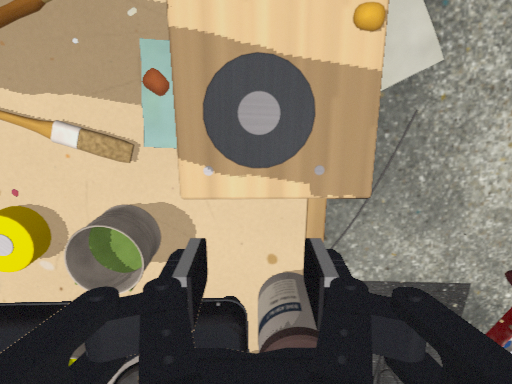

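The block is flat in the chest at (187,147), the disc is unmoved at (309,148), and the wax is unmoved at (284,116). I check clearance to the jars before going down.

```bash
python3 - <<'E'
from h import *
c=np.load("pics/top0.npz");P=cloud(c);s=tos(P)
m=(P[...,2]>.03)&(s[...,1]<-.29)&(s[...,1]>-.45)&(abs(s[...,0])<.1)
q=np.c_[s[m],P[m][:,2]]
for a in np.arange(-.45,-.29,.02):
    k=(q[:,1]>a)&(q[:,1]<=a+.02)
    if k.any(): print(round(a,2),k.sum(),q[k,2].max().round(3),q[k,0].min().round(3),q[k,0].max().round(3))
c=np.load("pics/top7.npz");P=cloud(c);m=(P[...,2]>.168)&(P[...,2]<.19);m[:,:290]=0;m[:,330:]=0;m[:125]=0;m[170:]=0
r=cv2.minEnclosingCircle(P[m][:,:2].astype(np.float32)*1000);print("disc",tos(np.array(r[0])/1000),r[1])
E
```

```text
-0.45 394 0.135 -0.013 0.064
-0.43 261 0.134 0.002 0.051
disc [-0.01381069 -0.20879412] 38.174110412597656
```

```bash
python3 -m crank '{"gripper":[4.5,4.5,4.5,4.5,4.5,4.5],"offset":[[0,0,2.5],[0,0,2.5],[0,0,2.5],[0,0,2.3],[0,0,1.6],[0,0,0]],"angular":[[0,0,0],[0,0,0],[0,0,0],[0,0,0],[0,0,0],[0,0,0]]}' 40
python3 -m crank '{"gripper":[4.5,4.5,4.5,4.5,4.5,4.5,4.5,4.5,4.5,4.5,4.5,4.5],"offset":[[0.6,0,0],[0.6,0,0],[0.6,0,0],[0.6,0,0],[0.8,0,0],[0.8,0,0],[0.8,0,0],[0.8,0,0],[0.8,0,0],[0.8,0,0],[0.8,0,0],[0.8,0,0]],"angular":[[0,0,0],[0,0,0],[0,0,0],[0,0,0],[0,0,0],[0,0,0],[0,0,0],[0,0,0],[0,0,0],[0,0,0],[0,0,0],[0,0,0]]}' 40
python3 - <<'E'
from station import bot
from h import *
o=bot.observe();print(tos(o["tool_pos"]),o["tool_pos"],o["wrist_force"])
c=bot.camera("top");cv2.imwrite("pics/top8.png",cv2.resize(c["frame"][80:200,140:350],None,fx=3.5,fy=3.5))
E
```

```text
t: 13.97
tool_pos: [0.4973, -0.2248, 0.145]
orientation: [0.747, 0.664, -0.001, -0.002]
wrist_force: [-0.9, 0.3, -0.7]
finger_gap: 0.0445
t: 14.97
tool_pos: [0.5099, -0.141, 0.1496]
orientation: [0.749, 0.663, -0.0, 0.002]
wrist_force: [-0.7, -8.5, 2.8]
finger_gap: 0.0449
[-0.01358283 -0.18390536] [ 0.5099039  -0.14103068  0.14958943] [-0.68414396 -8.46319631  2.83854142]
```

View pics/top8.png

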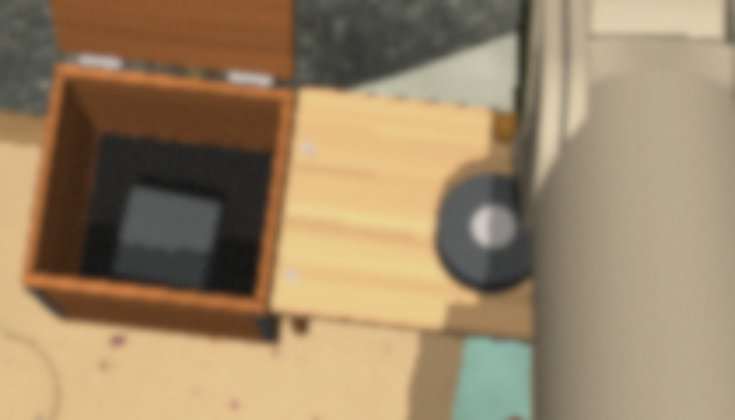

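The disc is sliding, centred at (493,228) in the zoomed picture, and is clear of the wax at (503,125). I continue to the edge.

```bash
python3 -m crank '{"gripper":[4.5,4.5,4.5,4.5,4.5,4.5,4.5,4.5,4.5,4.5,4.5,4.5],"offset":[[0.8,0,0],[0.8,0,0],[0.8,0,0],[0.8,0,0],[0.8,0,0],[0.8,0,0],[0.8,0,0],[0.8,0,0],[0.8,0,0],[0.8,0,0],[0.8,0,0],[0.8,0,0]],"angular":[[0,0,0],[0,0,0],[0,0,0],[0,0,0],[0,0,0],[0,0,0],[0,0,0],[0,0,0],[0,0,0],[0,0,0],[0,0,0],[0,0,0]]}' 40
python3 -m crank '{"gripper":[4.5,4.5,4.5,4.5,4.5,4.5,4.5,4.5,4.5,4.5,4.5,4.5],"offset":[[0.6,0,0],[0.6,0,0],[0.6,0,0],[0.6,0,0],[0.6,0,0],[0.6,0,0],[0.6,0,0],[0.6,0,0],[0.6,0,0],[0.6,0,0],[0.6,0,0],[0,0,0]],"angular":[[0,0,0],[0,0,0],[0,0,0],[0,0,0],[0,0,0],[0,0,0],[0,0,0],[0,0,0],[0,0,0],[0,0,0],[0,0,0],[0,0,0]]}' 40
python3 - <<'E'
from station import bot
from h import *
o=bot.observe();print(tos(o["tool_pos"]),o["tool_pos"],o["wrist_force"])
c=bot.camera("side");cv2.imwrite("pics/side9.png",cv2.resize(c["frame"][100:292,100:356],None,fx=3,fy=3))
E
```

```text
t: 16.02
tool_pos: [0.5215, -0.0461, 0.1494]
orientation: [0.749, 0.663, -0.0, 0.002]
wrist_force: [-1.1, -9.4, 5.7]
finger_gap: 0.0451
t: 17.02
tool_pos: [0.5289, 0.0231, 0.1487]
orientation: [0.748, 0.664, 0.001, 0.0]
wrist_force: [-0.4, -0.1, 0.4]
finger_gap: 0.0449
[-0.01405685 -0.01863226] [0.52885172 0.02314889 0.1487264 ] [-0.41128991 -0.12262933  0.44299381]
```

View pics/side9.png

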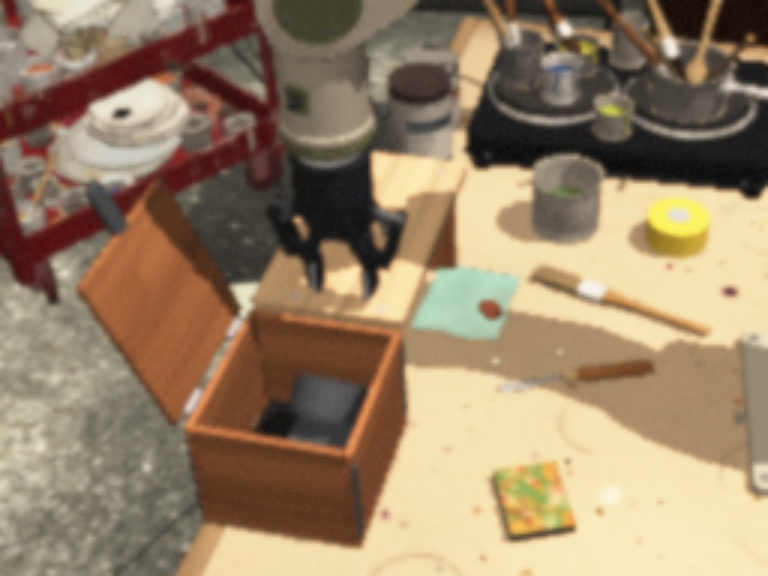

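The disc has tipped in and both weights are in the chest. I raise the tool clear and check heights and rest.

```bash
python3 -m crank '{"gripper":[4.5,4.5,4.5,4.5,4.5,4.5,4.5,4.5,4.5,4.5,4.5,4.5],"offset":[[0,0,-3],[0,0,-3],[0,0,-3],[0,0,-3],[-3.5,0,0],[-3.5,0,0],[-3.5,0,0],[-3.5,0,0],[-3.5,0,0],[-3.5,0,0],[0,0,0],[0,0,0]],"angular":[[0,0,0],[0,0,0],[0,0,0],[0,0,0],[0,0,0],[0,0,0],[0,0,0],[0,0,0],[0,0,0],[0,0,0],[0,0,0],[0,0,0]]}' 40
python3 -m crank '{"gripper":[4.5,4.5,4.5,4.5,4.5,4.5],"offset":[[0,0,0],[0,0,0],[0,0,0],[0,0,0],[0,0,0],[0,0,0]],"angular":[[0,0,0],[0,0,0],[0,0,0],[0,0,0],[0,0,0],[0,0,0]]}' 40
python3 - <<'E'
from station import bot
from h import *
c=bot.camera("top");cv2.imwrite("pics/top10.png",cv2.resize(c["frame"][30:200,140:350],None,fx=3.5,fy=3.5))
P=cloud(c);s=tos(P);F=c["frame"].astype(int)
m=(abs(s[...,0])<.07)&(s[...,1]>.014)&(s[...,1]<.162)
z=P[...,2]
for y in np.arange(.02,.165,.02):
    print(round(y,2),[ (lambda k: round(float(np.median(z[k])),3) if k.any() else None)(m&(abs(s[...,1]-y)<.01)&(abs(s[...,0]-x)<.01)) for x in np.arange(-.06,.07,.02)])
k=(s[...,1]>.02)&(s[...,1]<.15)&(s[...,0]>.07)&(z>.16)
q=np.c_[s[k],z[k]]; f=np.polyfit(q[:,2],q[:,0],1); print("lid angle",np.pi/2+np.arctan(f[0]))
w=(z>.149)&(z<.162)&(s[...,0]>.04)&(s[...,0]<.08)&(s[...,1]<-.08)&(s[...,1]>-.2)
print("wax",w.sum(),P[w].mean(0) if w.any() else None)
E
```

```text
t: 18.07
tool_pos: [0.5028, -0.1895, 0.2677]
orientation: [0.75, 0.662, -0.0, -0.0]
wrist_force: [0.3, 0.4, 0.3]
finger_gap: 0.045
t: 18.57
tool_pos: [0.5037, -0.1869, 0.2682]
orientation: [0.748, 0.664, -0.0, 0.0]
wrist_force: [-0.4, 0.5, -0.3]
finger_gap: 0.0452
0.02 [None, 0.056, 0.058, 0.061, 0.011, 0.012, 0.011]
0.04 [0.064, 0.063, 0.067, 0.07, 0.071, 0.011, 0.012]
0.06 [0.066, 0.076, 0.078, 0.08, 0.077, 0.011, 0.011]
0.08 [0.046, 0.057, 0.083, 0.076, 0.014, 0.011, 0.011]
0.1 [0.047, 0.048, 0.048, 0.048, 0.029, 0.011, 0.011]
0.12 [0.039, 0.047, 0.048, 0.047, 0.046, 0.012, 0.012]
0.14 [0.032, 0.047, 0.048, 0.047, 0.047, 0.012, 0.011]
0.16 [None, 0.037, 0.045, 0.012, 0.011, 0.012, 0.011]
lid angle 1.9578394343012635
wax 41 [ 0.59095494 -0.1107501   0.15192074]
```

View pics/top10.png

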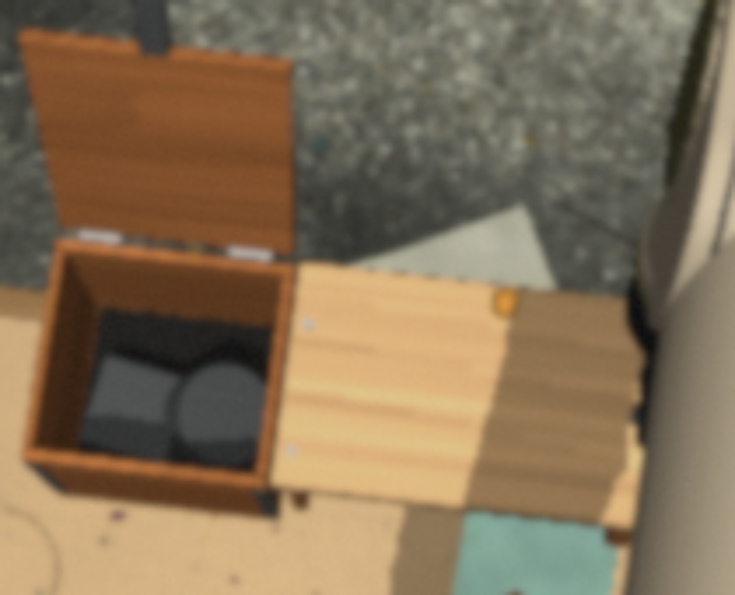

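The top view shows the block flat at (130,400) and the disc leaning on it at (222,410). Both are well below the rim, with the highest top at 0.083 m. The lid is at about 1.95 rad, the wax at (505,303) is unmoved, and the tool is clear.

```bash
python3 - <<'E'
from station import bot
from h import *
c=bot.camera("top");P=cloud(c);z=P[...,2];s=tos(P)
k=(abs(s[...,1]-.05)<.02)&(abs(s[...,0]+.015)<.02);print(np.median(z[k]))
print(bot.hand_in())
E
```

```text
0.0733460874122821
the job is handed in; nothing more can be done
None
```

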